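# Reset the tripped breaker and refit the cover

### The arm

A 6-joint arm with a two-finger parallel gripper is mounted at the origin on the work surface. World frame = base frame: x ahead of the robot, y to its left, z up, the work surface at z = 0. Lengths are in mm, angles in rad, forces in N, time in s.
With the tool pointing down it reaches from about 275 to 1000 mm from the base axis. Payload 8.4 kg.
Tool frame: the origin (TCP) lies midway between the tips of the shut fingers; the grasp point (between the pads) lies 19 mm behind it; z points along the fingers, y is the line along which they close (so a half turn about z gives the same grasp; the last joint's range is limited). The gripper opens to 85 mm and grips with 20 to 120 N. Pads are 22 mm wide; open, the fingers measure 114 mm over their backs; the gripper's body (76 mm by 85 mm) begins 54 mm behind the grasp point. The pads swing forward as they close: fully open they stand 13 mm farther back than shut.
Start: joints at [1.284, 0.353, 1.633, -0, 1.155, -0.002], TCP at [175.602, 599.827, 231.281] pointing down, gripper open.
Joint ranges: [-2.63, 2.63], [-0.92, 2.1], [0.06, 2.66], [-1.3, 4.44], [0, 2.69], [-3.02, 3.02]. Speed limits (rad/s): [2.22, 2.22, 2.79, 3.14, 3.14, 3.14].

### API

Orientations are given as [roll, pitch, yaw] about the fixed x, y, z axes, in that order (R = Rz(yaw) Ry(pitch) Rx(roll)).
In Python, from rig import monitor, imaging, r gives the robot as it stands.
- The arm moves only by the tool drive_tool, never from a script. Its argument "plan" is a list of rows, each an object of numbers: "x", "y", "z": the shift along the tool's x, y, z in units of 50 mm (1.0 is 50 mm); "ax", "ay", "az": the turn, a rotation vector about the tool's x, y, z in units of 6 degrees (1.0 is 6 degrees); "hand": the finger opening in mm, from 0 to 85.4. In form: [{"x": .., "y": .., "z": .., "ax": .., "ay": .., "az": .., "hand": ..}, ...]. A call has 1 to 8 rows; each row is the pose to reach, as a shift and turn from the pose commanded when the call began, along the tool's axes at that moment; what a row does not reach only later rows make up. A row lasts 1/10 s, in which the tool goes at most 50 mm and 8.59 degrees, less where a joint would pass 70% of its speed; a pose out of reach is approached as far as the arm can. A call with a gripper value outside its range is refused whole. The fingers move at their own pace and stop on an object; "grip_force" is the grip in N (left out, the last holds). Time passes only in rows, so rows that repeat a pose let the fingers close. It gives the time, the measured TCP pose, the force, the opening and the grip force at its end, in the units of the state.
- monitor.sense(): the state, without advancing time (a new reading comes with each control period).
- imaging.grab_frame(name): name is "side" or "top" or "wrist"; returns the picture (400x640x3 uint8, red, green, blue); there is no depth.
- imaging.camera_info(name): a dict with "mtx" (3x3 intrinsics, pixels), "R" (3x3) and "t" (3): a world point X has camera coordinates R X + t. Camera axes: x right, y down, z forward; pixel columns grow to the right and rows downward; lengths in mm; the calibration is good to about 2 mm. A picture is of the moment at which its call begins: read the wrist's pose just before it. camera_info takes no time and is no camera call; for the wrist camera it gives the pose at the moment of the call.
- r.sign_off(): hands the job in; it is judged then, once.
The state is a dict: "clock": time; "qpos": joint angles; "qvel": joint speeds; "joint_efforts": joint torques, N m; "eef_pos": TCP position; "tcp_rot": TCP orientation; "contact_force": force on the tool from outside, world axes, zero at the start; "wrist_torque": the same for the moment, N m; "opening": opening from 0.0 (shut) to 1.0 (fully open); "grasp_force": force on a finger pad.
Only numpy, scipy, OpenCV 4.12 (cv2) and the standard library are available. Lean on these libraries where they do the work, as an engineer would, in place of code of your own. Each camera call takes 0.05 s, during which the arm holds its last target. There are 200 camera calls.

### The job

One of the three breakers in the open, sloping power box has tripped: its black toggle stands midway between off (leaning down the slope) and on (leaning up the slope). Reset it as one should, pushing its toggle fully off first and then fully on, and leave the other two as they are, for one of them has been switched off on purpose. Then put the yellow cover back over the box's two pins, feeling for them, so that it sits flat and fully home on the rim; do not let it drop and do not disturb the other things on the bench.

Things in the scene. Friction and masses are not known exactly. Their poses are not given: they have to be found in the camera images.
- housing: Grey steel breaker box on a low welded stand, fixed to the bench; 160 mm (along its slope) x 290 mm (y) x 72 mm deep, its open face tilted 0.40 rad (23 degrees), low at its front (-x), high at its back (+x), where three red sockets stick out 48 mm. Origin: on the bench under the middle of the rim; z is up, y along the row of breakers.
- seat (a point): Middle of the box's open face, in the rim plane, 104 mm above the bench. z: outward normal of the sloped rim; x: up the slope; y: along the row. The opening is 152 mm along x and 214 mm along y, between two 34 mm flanges at the y ends. On each flange, at y = -125 and +125 mm, stands a brass pin along z, 8 mm thick, its top edge chamfered by 1 mm.
- flange (a point): Point in the rim plane on the flange at seat x = 0, y = +125 mm, the nominal foot of one pin. The pins are clamped in slots and not measured: both stand up to 7.5 mm up or down the slope (seat x) from nominal, alike, and up to 1.5 mm off along y; they rise 10 to 17 mm above the rim. Feel or look for them.
- toggle_p (a joint): Black toggle of breaker p (rad). +0.5 (hard stop): fully on, leaning up the slope; -0.5 (hard stop): fully off, leaning down it; -0.1 to 0.1: tripped, about square to the rim. No spring: it stays where left; about 2 to 5 N move it. At the start one toggle is tripped, one on, one off; the breakers' places in the row (y = -60, 0, +60 mm) change.
- toggle_q (a joint): Black toggle of breaker q (rad). +0.5 (hard stop): fully on, leaning up the slope; -0.5 (hard stop): fully off, leaning down it; -0.1 to 0.1: tripped, about square to the rim. No spring: it stays where left; about 2 to 5 N move it. At the start one toggle is tripped, one on, one off; the breakers' places in the row (y = -60, 0, +60 mm) change.
- toggle_r (a joint): Black toggle of breaker r (rad). +0.5 (hard stop): fully on, leaning up the slope; -0.5 (hard stop): fully off, leaning down it; -0.1 to 0.1: tripped, about square to the rim. No spring: it stays where left; about 2 to 5 N move it. At the start one toggle is tripped, one on, one off; the breakers' places in the row (y = -60, 0, +60 mm) change.
- tip_p (a point): Middle of the end of toggle p: a flat bar 8 mm thick along its throw, 30 mm wide along the seat's y, 28 mm long from hinge to here. Hinge along y, 36 mm below the rim at seat x = 0, 6 mm under the breaker's white nose (46 mm along the slope, 36 mm wide). Square, this point is 8 mm below the rim, 22 mm above the nose. A leaning toggle can jam if pushed back level: follow its arc.
- tip_q (a point): Middle of the end of toggle q: a flat bar 8 mm thick along its throw, 30 mm wide along the seat's y, 28 mm long from hinge to here. Hinge along y, 36 mm below the rim at seat x = 0, 6 mm under the breaker's white nose (46 mm along the slope, 36 mm wide). Square, this point is 8 mm below the rim, 22 mm above the nose. A leaning toggle can jam if pushed back level: follow its arc.
- tip_r (a point): Middle of the end of toggle r: a flat bar 8 mm thick along its throw, 30 mm wide along the seat's y, 28 mm long from hinge to here. Hinge along y, 36 mm below the rim at seat x = 0, 6 mm under the breaker's white nose (46 mm along the slope, 36 mm wide). Square, this point is 8 mm below the rim, 22 mm above the nose. A leaning toggle can jam if pushed back level: follow its arc.
- cover: Loose yellow cover plate, 160 mm (x) x 290 mm (y) x 4 mm, 0.3 to 0.6 kg, at the start flat on the bench, handle up. Origin: centre of its underside, z out of its top. On x = 0 it has two slots 9 mm (x) x 15 mm (y), at y = -125 and +125 mm, for the pins. It fits either way round. Home: underside on the rim, a pin through each slot.
- handle (a point): Middle of the cover's black bar handle, 34 mm above the cover's underside. The bar runs along the cover's y, 116 mm long, 14 mm wide, 14 mm high, on two posts at y = -52 and +52 mm, with 23 mm clear between plate and bar.
- hammer: Bystander: hammer 270 mm long lying on the bench; origin near its middle.
- brush: Bystander: brush 180 mm long lying on the bench on the robot's side; origin near its middle.
- jar: Bystander: white jar with a blue cap, 68 mm wide, 75 mm tall; origin centre of its base.
- coupon: Bystander: welded steel test plate 150 x 75 x 13 mm; origin centre of its underside.

How it is judged (in metres and radians):
On the way, in this order (a step that is already met when the one before it is completed fails the run):
1. the tripped breaker's toggle is pushed fully off (value of joint toggle_p below -0.42 rad), for 0.1 s.
2. then the same toggle is pushed fully on (value of joint toggle_p above 0.42 rad), for 0.1 s.
3. then the cover is home over the pins, flat on the rim (z of cover in the frame of seat between -0.003 and 0.003 m and distance between cover and seat below 0.012 m and angle between the y axis of cover and the y axis of seat, either way round below 0.035 rad and angle between the z axis of cover and the z axis of seat, either way round below 0.03 rad), for 0.2 s.
At the end, for the whole second after the job is handed in: Cover at rest on the rim: origin within 12 mm of the seat, 3 mm in height over the rim, level with it within 0.03 rad, in line within 0.035 rad. Reset toggle above 0.38 rad; of the others, the one that was on above 0.35, the one that was off below -0.35 rad (all of step 3 and value of joint toggle_p above 0.38 rad and value of joint toggle_q above 0.35 rad and value of joint toggle_r below -0.35 rad and linear speed of cover below 0.01 m/s and angular speed of cover below 0.05 rad/s); the robot touches nothing.
It fails at once if another breaker's toggle is moved (the one that is on drops below 0.25 rad, or the one that is off rises over -0.25 rad) (value of joint toggle_q below 0.25 rad or value of joint toggle_r above -0.25 rad).
It fails at once if the cover is dropped: it falls faster than 0.6 m/s with the fingers off it (linear speed of cover above 0.6 m/s and contact force between the fingers and cover below 0.05 N).
It fails at once if a bystander (hammer, brush, jar, steel plate) is moved more than 30 mm (distance of any of hammer, brush, jar, coupon from where it was at the start of the episode above 0.03 m).
It also fails if it takes over 67 s, if anything falls off the work surface, if the arm or the gripper's body presses on something with over 40 N, if the wrist force passes 120 N, or if a joint passes its speed limit or range.

## Working session

There is one attempt and no reset: what is moved stays moved. The work goes in short steps, Python scripts to look and compute and a tool call to move; the robot and the scene stay as the last step left them, time stands still between calls to the robot, and variables do not carry over. Pictures are saved under pics/ and viewed, at most 12 in all, crops included, and the job is handed in when it is done.

Besides the shell and the picture viewer there is one more tool, called after ">>>" in YAML: its name, and indented under it one key for each argument. drive_tool: Moves the arm, as the interface text tells. Its arguments: {"type":"object","properties":{"plan":{"type":"array","items":{"type":"object","properties":{"x":{"type":"number"},"y":{"type":"number"},"z":{"type":"number"},"ax":{"type":"number"},"ay":{"type":"number"},"az":{"type":"number"},"hand":{"type":"number"}}}},"grip_force":{"type":"number"}},"required":["plan"]}

```bash
ls; mkdir -p pics; python3 - <<'E'
from rig import monitor, imaging, r
import cv2
print(monitor.sense())
for n in("side","top"):
    im=imaging.grab_frame(n); cv2.imwrite(f"pics/{n}0.png",im[:,:,::-1])
    c=imaging.camera_info(n); print(n,c)
E
```

```text
pics
{'clock': 0.0, 'qpos': array([ 1.28359058e+00,  3.53641778e-01,  1.63415418e+00,  7.68458127e-07,
        1.15521942e+00, -2.40910612e-03]), 'qvel': array([ 0.00173135, -0.00189128,  0.00059794,  0.00016639,  0.00146611,
        0.0024484 ]), 'joint_efforts': array([ 1.23670168e-03, -6.05251694e+01, -3.42090297e+01,  1.96454716e-04,
        9.06103291e-03,  1.59944352e-05]), 'eef_pos': array([175.46661419, 599.34858225, 230.55709667]), 'tcp_rot': array([-3.14016994e+00, -4.13008243e-06,  2.85679570e+00]), 'contact_force': array([0.73509678, 0.06279766, 0.45356807]), 'wrist_torque': array([ 0.02088387,  0.00200577, -0.03532836]), 'grasp_force': 0.0, 'opening': 1.004685887679318}
side {'mtx': array([[389.0854574 ,   0.        , 316.14958096],
       [  0.        , 389.0854574 , 208.67467902],
       [  0.        ,   0.        ,   1.        ]]), 'R': array([[ 0.83277122, -0.55349773, -0.01150502],
       [-0.28539655, -0.41140381, -0.86561869],
       [ 0.47438477,  0.72414582, -0.5005716 ]]), 't': array([-474.2118801 ,  281.00373522,  668.43819671])}
top {'mtx': array([[462.56730222,   0.        , 315.62472152],
       [  0.        , 462.56730222, 200.72681721],
       [  0.        ,   0.        ,   1.        ]]), 'R': array([[-0.02424931, -0.99937749,  0.02562416],
       [-0.98542848,  0.0195787 , -0.16895972],
       [ 0.16835285, -0.02934793, -0.98528981]]), 't': array([  19.81308496,  590.34356632, 1004.32346462])}
```

View pics/top0.png

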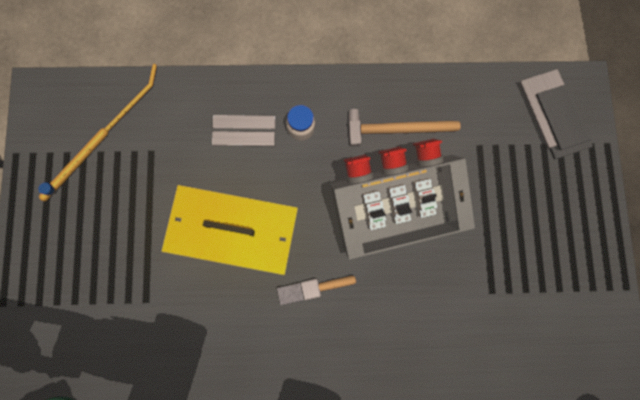

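View pics/side0.png

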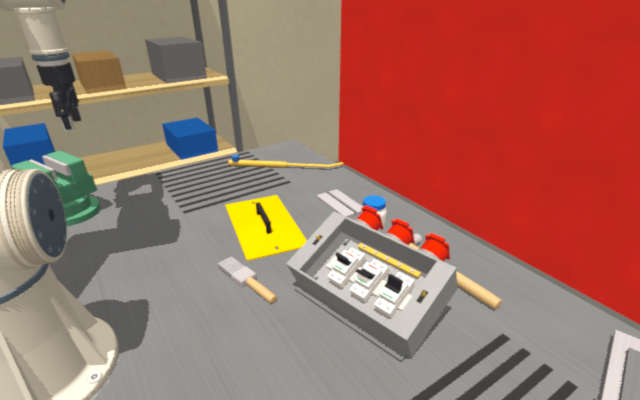

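```bash
python3 - <<'E'
import cv2
a=cv2.imread("pics/top0.png")[150:265,325:485]; cv2.imwrite("pics/topc.png",cv2.resize(a,None,fx=5,fy=5,interpolation=cv2.INTER_CUBIC))
a=cv2.imread("pics/side0.png")[210:350,285:465]; cv2.imwrite("pics/sidec.png",cv2.resize(a,None,fx=4,fy=4,interpolation=cv2.INTER_CUBIC))
E
```

```text
(no output)
```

View pics/topc.png

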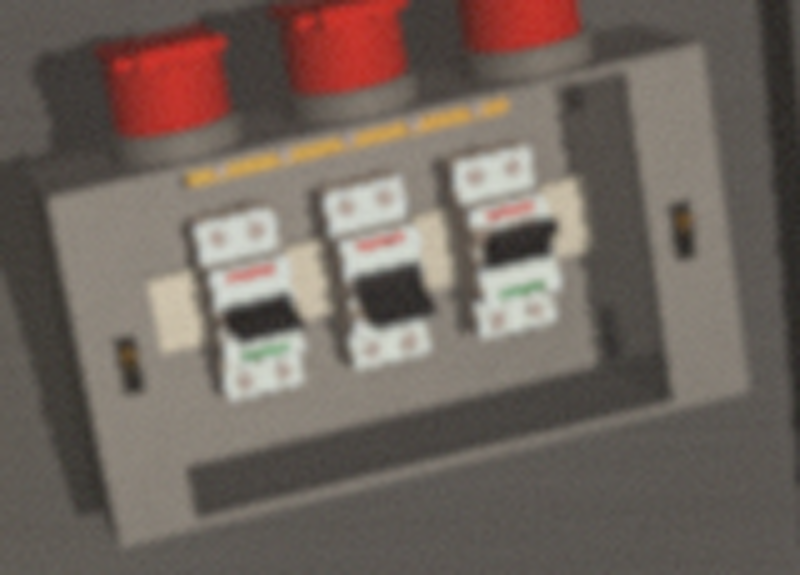

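View pics/sidec.png

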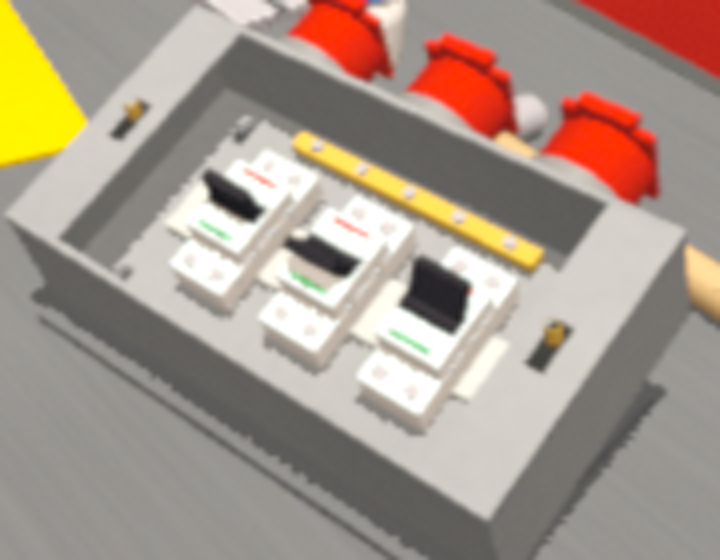

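```bash
cat > h.py <<'E'
import numpy as np, cv2
from scipy.optimize import least_squares
from scipy.spatial.transform import Rotation as Ro
from rig import monitor, imaging, r
def proj(c,X):
    p=(c['R']@np.atleast_2d(X).T).T+c['t']; q=(c['mtx']@p.T).T; return q[:,:2]/q[:,2:]
def seat(p): # x,y,yaw
    return Ro.from_euler('z',p[2])*Ro.from_euler('y',-.4), np.array([p[0],p[1],104.])
def s2w(p,X): R,t=seat(p); return R.apply(np.atleast_2d(X))+t
def ray(c,uv,n,d): # intersect with plane n.X=d
    v=c['R'].T@np.linalg.solve(c['mtx'],[uv[0],uv[1],1]); o=-c['R'].T@c['t']
    return o+v*(d-n@o)/(n@v)
E
python3 - <<'E'
from h import *
T=imaging.camera_info("top");S=imaging.camera_info("side")
C=np.array([[80,145,0],[80,-145,0],[-80,-145,0],[-80,145,0]])
ft=lambda a:(np.array(a)+.5)/5-.5+[325,150]
fs=lambda a:(np.array(a)+.5)/4-.5+[285,210]
ut=ft([(48,195),(703,43),(748,388),(122,547)]); us=fs([(200,8),(685,235),(490,515),(10,215)])
f=lambda p:np.r_[(proj(T,s2w(p,C))-ut).ravel(),(proj(S,s2w(p,C))-us).ravel()]
s=least_squares(f,[500,-150,.1]);p=s.x;print("seat",p);print(s.fun.round(1))
R,t=seat(p);n=R.as_matrix()[:,2]
for nm,c,F,pts in(("T",T,ft,[(128,350),(683,215)]),("S",S,fs,[(135,108),(556,332)])):
    for h in(0,10,14):
        print(nm,h,[R.inv().apply(ray(c,F(q),n,n@t+h)-t).round(1) for q in pts])
print("slots T",[R.inv().apply(ray(T,ft(q),n,n@t)-t).round(1) for q in[(124,340),(136,392),(683,203),(683,258)]])
print("slots S",[R.inv().apply(ray(S,fs(q),n,n@t)-t).round(1) for q in[(115,135),(148,103),(535,368),(570,322)]])
z=np.array([0,0,1.])
for nm,c in(("top",T),("side",S)):
    im=cv2.imread(f"pics/{nm}0.png");h=cv2.cvtColor(im,cv2.COLOR_BGR2HSV)
    m=cv2.inRange(h,(22,150,100),(35,255,255))
    cs=max(cv2.findContours(m,0,2)[0],key=cv2.contourArea)[:,0]
    w=np.array([ray(c,q,z,4)[:2] for q in cs]).astype(np.float32)
    print(nm,cv2.minAreaRect(w))
E
```

```text
seat [ 5.59518982e+02 -1.87064721e+02  2.14648812e-01]
[-0.3  0.3 -0.3 -0.1  0.1  0.7 -0.6 -0.2 -0.1 -0.8  1.1 -1.1  0.2  1.4
 -0.5 -0.2]
T 0 [array([  6., 124.,   0.]), array([   6.8, -126.4,   -0. ])]
T 10 [array([  9. , 125.4,  10. ]), array([   9.9, -122.5,   10. ])]
T 14 [array([ 10.3, 125.9,  14. ]), array([  11.1, -120.9,   14. ])]
S 0 [array([  6.5, 130.2,  -0. ]), array([   6.7, -122.5,   -0. ])]
S 10 [array([  2.1, 122.5,  10. ]), array([   2.3, -126.1,   10. ])]
S 14 [array([  0.4, 119.4,  14. ]), array([   0.5, -127.6,   14. ])]
slots T [array([ 10.7, 124.9,  -0. ]), array([-13.2, 124.2,  -0. ]), array([  12.1, -127.2,   -0. ]), array([ -12.3, -123.8,   -0. ])]
slots S [array([-12.6, 128. ,  -0. ]), array([ 12.6, 126. ,  -0. ]), array([ -12.8, -124.1,   -0. ]), array([  14., -125.,   -0.])]
top ((535.572998046875, 207.9957275390625), (290.50323486328125, 160.69540405273438), 77.926513671875)
side ((533.5780029296875, 208.22415161132812), (295.5638427734375, 160.78988647460938), 78.17159271240234)
```

```bash
cat >> h.py <<'E'
SEAT=np.array([559.5,-187.1,.2146])
COV=(535.,208.,-.21)
def Rseat(dyaw=0): # tool orientation square on seat
    R,_=seat(SEAT); m=R.as_matrix(); return Ro.from_matrix(np.c_[m[:,1],m[:,0],-m[:,2]])
def Rdown(a): return Ro.from_matrix(np.c_[[-np.sin(a),np.cos(a),0],[np.cos(a),np.sin(a),0],[0,0,-1]])
def cur():
    s=monitor.sense(); return s,s['eef_pos'],Ro.from_euler('xyz',s['tcp_rot'])
def go(P,R):
    s,p,Rc=cur(); d=Rc.inv().apply(P-p)/50; w=(Rc.inv()*R).as_rotvec(degrees=True)/6
    print("clock",round(s['clock'],2),"xyz",d.round(3),"a",w.round(3),"F",s['contact_force'].round(1),"rows",np.linalg.norm(d).round(1),(np.linalg.norm(w)*6/8.59).round(1))
def ins():
    s,p,Rc=cur(); R,t=seat(SEAT); print("tool in seat",R.inv().apply(p-t).round(1),"F seat",R.inv().apply(s['contact_force']).round(1),"roterr",(Rc.inv()*Rseat()).as_rotvec().round(3))
E
python3 - <<'E'
from h import *
go(s2w(SEAT,[0,0,170])[0],Rseat())
E
```

```text
clock 0.1 xyz [-10.628 -13.573  -0.582] a [-3.456 -2.039 10.091] F [ 0.4 -0.1  0.3] rows 17.2 7.6
```

>>> drive_tool:
  plan:
    - {"x": -10.63, "y": -13.57, "z": -0.58, "ax": -3.46, "ay": -2.04, "az": 10.09, "hand": 30}
    - {"x": -10.63, "y": -13.57, "z": -0.58, "ax": -3.46, "ay": -2.04, "az": 10.09, "hand": 30}
    - {"x": -10.63, "y": -13.57, "z": -0.58, "ax": -3.46, "ay": -2.04, "az": 10.09, "hand": 30}
    - {"x": -10.63, "y": -13.57, "z": -0.58, "ax": -3.46, "ay": -2.04, "az": 10.09, "hand": 30}
    - {"x": -10.63, "y": -13.57, "z": -0.58, "ax": -3.46, "ay": -2.04, "az": 10.09, "hand": 30}
    - {"x": -10.63, "y": -13.57, "z": -0.58, "ax": -3.46, "ay": -2.04, "az": 10.09, "hand": 30}
    - {"x": -10.63, "y": -13.57, "z": -0.58, "ax": -3.46, "ay": -2.04, "az": 10.09, "hand": 30}
    - {"x": -10.63, "y": -13.57, "z": -0.58, "ax": -3.46, "ay": -2.04, "az": 10.09, "hand": 30}

```text
clock: 0.9
eef_pos: [323.4, 226.6, 244.4]
tcp_rot: [2.739, -0.002, 1.782]
contact_force: [0.8, 0.5, -0.1]
opening: 0.347
grasp_force: 0.0
```

```bash
python3 - <<'E'
from h import *
go(s2w(SEAT,[0,0,170])[0],Rseat())
E
```

```text
clock 0.9 xyz [-9.083  1.57   0.3  ] a [ 0.025 -0.002 -0.039] F [ 0.8  0.5 -0.1] rows 9.2 0.0
```

>>> drive_tool:
  plan:
    - {"x": -9.08, "y": 1.57, "z": 0.3}
    - {"x": -9.08, "y": 1.57, "z": 0.3}
    - {"x": -9.08, "y": 1.57, "z": 0.3}
    - {"x": -9.08, "y": 1.57, "z": 0.3}
    - {"x": -9.08, "y": 1.57, "z": 0.3}
    - {"x": -9.08, "y": 1.57, "z": 0.3}
    - {"x": -9.08, "y": 1.57, "z": 0.3}
    - {"x": -9.08, "y": 1.57, "z": 0.3}

```text
invalid input
```

>>> drive_tool:
  plan:
    - {"x": -1.0, "y": 0.17, "z": 0.03}
    - {"x": -1.0, "y": 0.17, "z": 0.03}
    - {"x": -1.0, "y": 0.17, "z": 0.03}
    - {"x": -1.0, "y": 0.17, "z": 0.03}

```text
invalid input
```

```bash
python3 - <<'E'
from h import *
import pickle
go(s2w(SEAT,[0,0,170])[0],Rseat()); ins()
c=imaging.camera_info("wrist"); im=imaging.grab_frame("wrist"); pickle.dump(c,open("w1.pkl","wb"))
cv2.imwrite("pics/w1.png",im[:,:,::-1])
print(c['mtx'][0], "cam in seat", seat(SEAT)[0].inv().apply(-c['R'].T@c['t']-seat(SEAT)[1]))
E
```

```text
clock 0.9 xyz [-9.083  1.57   0.3  ] a [ 0.025 -0.002 -0.039] F [ 0.8  0.5 -0.1] rows 9.2 0.0
tool in seat [-76.7 454.5 184.9] F seat [ 0.7  0.3 -0.5] roterr [ 0.003 -0.    -0.004]
[276.24843122   0.         320.39595794] cam in seat [-75.91397015 533.37948607 326.28992598]
```

View pics/w1.png

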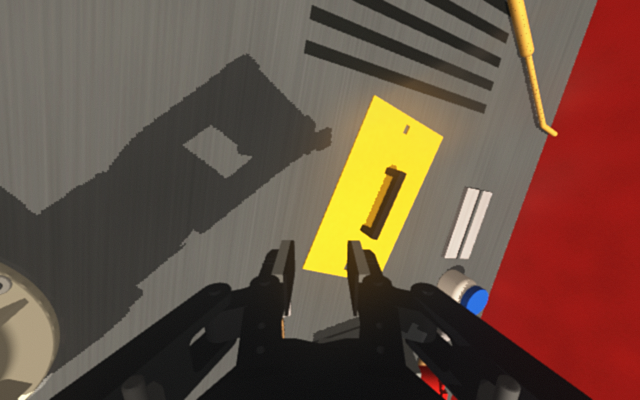

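```bash
python3 - <<'E'
from h import *
go(s2w(SEAT,[0,60,60])[0],Rseat())
E
```

```text
clock 0.95 xyz [-7.739  1.617  2.533] a [ 0.016  0.055 -0.082] F [-1.7 -3.2 -0.9] rows 8.3 0.1
```

>>> drive_tool:
  plan:
    - {"x": -7.74, "y": 1.62, "z": 2.5, "ax": 0, "ay": 0, "az": 0, "hand": 30}
    - {"x": -7.74, "y": 1.62, "z": 2.5, "ax": 0, "ay": 0, "az": 0, "hand": 30}
    - {"x": -7.74, "y": 1.62, "z": 2.5, "ax": 0, "ay": 0, "az": 0, "hand": 30}
    - {"x": -7.74, "y": 1.62, "z": 2.5, "ax": 0, "ay": 0, "az": 0, "hand": 30}
    - {"x": -7.74, "y": 1.62, "z": 2.5, "ax": 0, "ay": 0, "az": 0, "hand": 30}
    - {"x": -7.74, "y": 1.62, "z": 2.5, "ax": 0, "ay": 0, "az": 0, "hand": 30}
    - {"x": -7.74, "y": 1.62, "z": 2.5, "ax": 0, "ay": 0, "az": 0, "hand": 30}
    - {"x": -7.74, "y": 1.62, "z": 2.5, "ax": 0, "ay": 0, "az": 0, "hand": 30}

```text
clock: 1.75
eef_pos: [504.7, -86.0, 169.6]
tcp_rot: [2.74, -0.001, 1.785]
contact_force: [1.2, 1.0, 0.4]
opening: 0.352
grasp_force: 0.0
```

>>> drive_tool:
  plan:
    - {"x": -0.1, "y": 0, "z": 0, "ax": 0, "ay": 0, "az": 0, "hand": 30}
    - {"x": -0.1, "y": 0, "z": 0, "ax": 0, "ay": 0, "az": 0, "hand": 30}
    - {"x": -0.1, "y": 0, "z": 0, "ax": 0, "ay": 0, "az": 0, "hand": 30}

```text
clock: 2.05
eef_pos: [504.3, -87.8, 169.7]
tcp_rot: [2.742, -0.002, 1.786]
contact_force: [-0.3, 0.5, 1.0]
opening: 0.352
grasp_force: 0.0
```

```bash
python3 - <<'E'
from h import *
import pickle
go(s2w(SEAT,[0,60,60])[0],Rseat()); ins()
c=imaging.camera_info("wrist"); im=imaging.grab_frame("wrist"); pickle.dump(c,open("w2.pkl","wb"))
cv2.imwrite("pics/w2.png",im[:,:,::-1])
for q in([0,125,0],[0,60,-8],[80,145,0],[-80,145,0],[0,-125,0]):print(q,proj(c,s2w(SEAT,q)))
E
```

```text
clock 2.05 xyz [-0.977  0.093  0.264] a [-0.002 -0.019 -0.006] F [-0.3  0.5  1. ] rows 1.0 0.0
tool in seat [ -4.6 108.8  73.3] F seat [0.2 0.6 1. ] roterr [-0.    -0.002 -0.001]
[0, 125, 0] [[325.08614071 193.79239054]]
[0, 60, -8] [[324.62243187 260.05223816]]
[80, 145, 0] [[426.75213366 169.34571265]]
[-80, 145, 0] [[223.66625774 169.47228998]]
[0, -125, 0] [[324.04887612 415.40938306]]
```

View pics/w2.png

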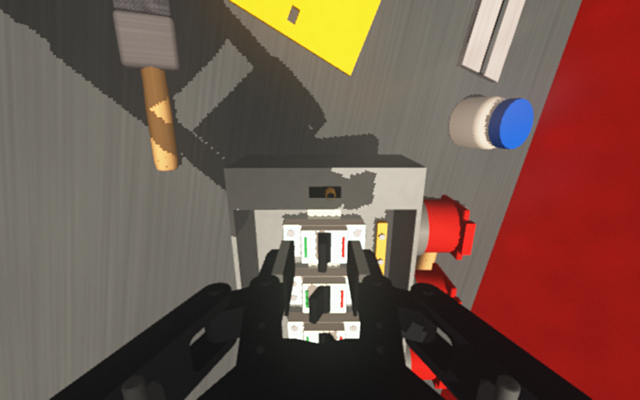

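>>> drive_tool:
  plan:
    - {"x": -0.98, "y": 0.09, "z": 0.8, "ax": 0, "ay": 0, "az": 0, "hand": 30}
    - {"x": -0.98, "y": 0.09, "z": 1.0, "ax": 0, "ay": 0, "az": 0, "hand": 30}
    - {"x": -0.98, "y": 0.09, "z": 1.0, "ax": 0, "ay": 0, "az": 0, "hand": 30}
    - {"x": -0.98, "y": 0.09, "z": 1.2, "ax": 0, "ay": 0, "az": 0, "hand": 30}
    - {"x": -0.98, "y": 0.09, "z": 1.5, "ax": 0, "ay": 0, "az": 0, "hand": 30}
    - {"x": -0.98, "y": 0.09, "z": 1.8, "ax": 0, "ay": 0, "az": 0, "hand": 30}
    - {"x": -0.98, "y": 0.09, "z": 1.86, "ax": 0, "ay": 0, "az": 0, "hand": 30}
    - {"x": -0.98, "y": 0.09, "z": 1.86, "ax": 0, "ay": 0, "az": 0, "hand": 30}

```text
clock: 2.9
eef_pos: [554.8, -126.5, 86.3]
tcp_rot: [2.741, -0.002, 1.787]
contact_force: [-0.5, -0.1, -0.6]
opening: 0.349
grasp_force: 0.0
```

```bash
python3 - <<'E'
from h import *
import pickle
ins(); c=pickle.load(open("w2.pkl","rb"))
im=cv2.imread("pics/w2.png")[182:202,305:347]; h=cv2.cvtColor(im,cv2.COLOR_BGR2HSV)
m=(h[...,1]>110)&(h[...,0]>10)&(h[...,0]<32)&(h[...,2]>60)
y,x=np.nonzero(m);print(len(x)); pc=(x.min()+x.max())/2+305,(y.min()+y.max())/2+182;print(x.min()+305,x.max()+305,y.min()+182,y.max()+182)
R,t=seat(SEAT);n=R.as_matrix()[:,2]
for hh in(0,6,12):print(R.inv().apply(ray(c,pc,n,n@t+hh)-t).round(1))
E
```

```text
tool in seat [  0.7  60.2 -19.5] F seat [-0.7  0.  -0.4] roterr [ 0.001 -0.002  0.001]
69
325 335 188 198
[  4.  125.7   0. ]
[  3.8 127.4   6. ]
[  3.5 129.1  12. ]
```

>>> drive_tool:
  plan:
    - {"x": 0, "y": -0.15, "z": 0, "ax": 0, "ay": 0, "az": 0, "hand": 30}
    - {"x": 0, "y": -0.25, "z": 0, "ax": 0, "ay": 0, "az": 0, "hand": 30}
    - {"x": 0, "y": -0.33, "z": 0, "ax": 0, "ay": 0, "az": 0, "hand": 30}
    - {"x": 0, "y": -0.38, "z": 0, "ax": 0, "ay": 0, "az": 0, "hand": 30}
    - {"x": 0, "y": -0.42, "z": 0, "ax": 0, "ay": 0, "az": 0, "hand": 30}
    - {"x": 0, "y": -0.45, "z": 0, "ax": 0, "ay": 0, "az": 0, "hand": 30}
    - {"x": 0, "y": -0.45, "z": 0, "ax": 0, "ay": 0, "az": 0, "hand": 30}

```text
clock: 3.6
eef_pos: [535.5, -132.1, 77.8]
tcp_rot: [2.74, -0.001, 1.785]
contact_force: [3.1, 4.2, 3.3]
opening: 0.346
grasp_force: 2.7
```

```bash
python3 - <<'E'
from h import *
ins()
E
```

```text
tool in seat [-21.1  58.8 -19.6] F seat [4.9 3.4 1.5] roterr [ 0.002 -0.001 -0.   ]
```

>>> drive_tool:
  plan:
    - {"x": 0, "y": -0.05, "z": 0, "ax": 0, "ay": 0, "az": 0, "hand": 30}
    - {"x": 0, "y": -0.09, "z": 0, "ax": 0, "ay": 0, "az": 0, "hand": 30}
    - {"x": 0, "y": -0.09, "z": 0, "ax": 0, "ay": 0, "az": 0, "hand": 30}

```text
clock: 3.9
eef_pos: [534.5, -133.6, 77.9]
tcp_rot: [2.735, 0.001, 1.785]
contact_force: [13.1, 8.0, 9.6]
opening: 0.35
grasp_force: 7.9
```

```bash
python3 - <<'E'
from h import *
ins()
E
```

```text
tool in seat [-22.1  57.6 -18.9] F seat [17.1  5.   3.2] roterr [ 0.007  0.001 -0.   ]
```

>>> drive_tool:
  plan:
    - {"x": 0, "y": 0.45, "z": 0, "ax": 0, "ay": 0, "az": 0, "hand": 30}
    - {"x": 0, "y": 0.52, "z": -0.02, "ax": 0, "ay": 0, "az": 0, "hand": 30}
    - {"x": 0, "y": 0.6, "z": -0.05, "ax": 0, "ay": 0, "az": 0, "hand": 30}
    - {"x": 0, "y": 0.68, "z": -0.08, "ax": 0, "ay": 0, "az": 0, "hand": 30}
    - {"x": 0, "y": 0.76, "z": -0.08, "ax": 0, "ay": 0, "az": 0, "hand": 30}
    - {"x": 0, "y": 0.84, "z": -0.05, "ax": 0, "ay": 0, "az": 0, "hand": 30}
    - {"x": 0, "y": 0.92, "z": 0, "ax": 0, "ay": 0, "az": 0, "hand": 30}
    - {"x": 0, "y": 0.97, "z": 0, "ax": 0, "ay": 0, "az": 0, "hand": 30}

```text
clock: 4.7
eef_pos: [572.3, -123.5, 93.5]
tcp_rot: [2.744, -0.002, 1.787]
contact_force: [-27.7, -14.1, 13.5]
opening: 0.351
grasp_force: 15.5
```

```bash
python3 - <<'E'
from h import *
ins()
E
```

```text
tool in seat [ 19.9  59.4 -19.8] F seat [-22.4  -7.8  24.1] roterr [-0.003 -0.002  0.001]
```

```bash
python3 - <<'E'
from h import *
a=imaging.grab_frame("wrist")[180:340,220:430,::-1]; b=imaging.grab_frame("side")[200:320,300:440,::-1]
a=cv2.resize(a,(420,320),interpolation=2); b=cv2.resize(b,(373,320),interpolation=2)
cv2.imwrite("pics/w3.png",np.hstack([a,b])); ins()
E
```

```text
tool in seat [ 19.7  59.3 -19.7] F seat [-15.7  -4.9  18.6] roterr [-0.003 -0.002  0.   ]
```

View pics/w3.png

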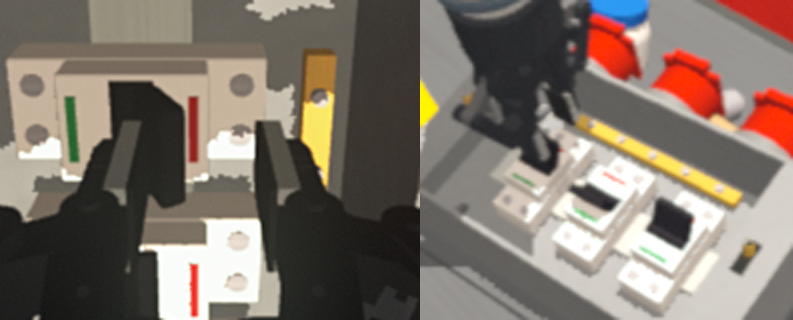

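>>> drive_tool:
  plan:
    - {"x": 0, "y": -0.2, "z": 0, "ax": 0, "ay": 0, "az": 0, "hand": 30}
    - {"x": 0, "y": -0.3, "z": -0.1, "ax": 0, "ay": 0, "az": 0, "hand": 30}
    - {"x": 0, "y": -0.3, "z": -0.8, "ax": 0, "ay": 0, "az": 0, "hand": 30}
    - {"x": 0, "y": -0.3, "z": -1.6, "ax": 0, "ay": 0, "az": 0, "hand": 30}
    - {"x": 0, "y": -0.3, "z": -2.2, "ax": 0, "ay": 0, "az": 0, "hand": 40}
    - {"x": 0, "y": -0.3, "z": -2.2, "ax": 0, "ay": 0, "az": 0, "hand": 40}

```text
clock: 5.4
eef_pos: [520.6, -136.9, 194.4]
tcp_rot: [2.735, 0.003, 1.784]
contact_force: [0.0, -0.6, -0.4]
opening: 0.469
grasp_force: 0.0
```

```bash
python3 - <<'E'
from h import *
ins(); go(np.array([534.5,208,110]),Rdown(-.21))
E
```

```text
tool in seat [10.  57.4 93.9] F seat [-0.2 -0.5 -0.3] roterr [0.007 0.003 0.   ]
clock 5.4 xyz [6.687 0.934 2.218] a [ 3.831 -0.796  3.995] F [ 0.  -0.6 -0.4] rows 7.1 3.9
```

>>> drive_tool:
  plan:
    - {"x": 6.69, "y": 0.93, "z": 2.2, "ax": 3.83, "ay": -0.8, "az": 4.0, "hand": 45}
    - {"x": 6.69, "y": 0.93, "z": 2.2, "ax": 3.83, "ay": -0.8, "az": 4.0, "hand": 45}
    - {"x": 6.69, "y": 0.93, "z": 2.2, "ax": 3.83, "ay": -0.8, "az": 4.0, "hand": 45}
    - {"x": 6.69, "y": 0.93, "z": 2.2, "ax": 3.83, "ay": -0.8, "az": 4.0, "hand": 45}
    - {"x": 6.69, "y": 0.93, "z": 2.2, "ax": 3.83, "ay": -0.8, "az": 4.0, "hand": 45}
    - {"x": 6.69, "y": 0.93, "z": 2.2, "ax": 3.83, "ay": -0.8, "az": 4.0, "hand": 45}
    - {"x": 6.69, "y": 0.93, "z": 2.2, "ax": 3.83, "ay": -0.8, "az": 4.0, "hand": 45}
    - {"x": 6.69, "y": 0.93, "z": 2.2, "ax": 3.83, "ay": -0.8, "az": 4.0, "hand": 45}

```text
clock: 6.2
eef_pos: [530.9, 177.0, 114.3]
tcp_rot: [-3.135, -0.001, 1.361]
contact_force: [1.2, 0.0, 0.1]
opening: 0.529
grasp_force: 0.0
```

>>> drive_tool:
  plan:
    - {"x": 0, "y": 0, "z": 0.01, "ax": 0, "ay": 0, "az": 0, "hand": 45}
    - {"x": 0, "y": 0, "z": 0.01, "ax": 0, "ay": 0, "az": 0, "hand": 45}
    - {"x": 0, "y": 0, "z": 0.01, "ax": 0, "ay": 0, "az": 0, "hand": 45}

```text
clock: 6.5
eef_pos: [530.4, 173.7, 114.8]
tcp_rot: [-3.135, -0.001, 1.361]
contact_force: [-0.0, -0.2, 0.5]
opening: 0.527
grasp_force: 0.0
```

```bash
python3 - <<'E'
from h import *
import pickle
go(np.array([534.5,208,15]),Rdown(-.21))
c=imaging.camera_info("wrist"); im=imaging.grab_frame("wrist"); pickle.dump(c,open("w4.pkl","wb"))
cv2.imwrite("pics/w4.png",im[:,:,::-1])
z=np.array([0,0,1.])
Rz=Ro.from_euler('z',-.21)
for q in([-80,145,4],[80,145,4],[0,125,4],[-80,-145,4],[0,58,41]):print(q,proj(c,Rz.apply(q)+[534.5,208,0]).round(0))
E
```

```text
clock 6.5 xyz [ 0.687 -0.049  1.996] a [-0.068 -0.007  0.004] F [-0.  -0.2  0.5] rows 2.1 0.0
[-80, 145, 4] [[212. -25.]]
[80, 145, 4] [[422. -26.]]
[0, 125, 4] [[317.   5.]]
[-80, -145, 4] [[244. 297.]]
[0, 58, 41] [[316.  94.]]
```

View pics/w4.png

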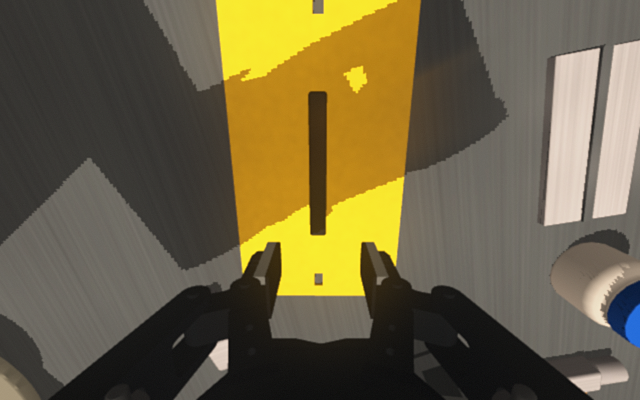

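>>> drive_tool:
  plan:
    - {"x": 0.69, "y": -0.05, "z": 0.2, "ax": -0.07, "ay": 0, "az": 0, "hand": 45}
    - {"x": 0.69, "y": -0.05, "z": 0.8, "ax": -0.07, "ay": 0, "az": 0, "hand": 45}
    - {"x": 0.69, "y": -0.05, "z": 1.4, "ax": -0.07, "ay": 0, "az": 0, "hand": 45}
    - {"x": 0.69, "y": -0.05, "z": 1.8, "ax": -0.07, "ay": 0, "az": 0, "hand": 45}
    - {"x": 0.69, "y": -0.05, "z": 1.98, "ax": -0.07, "ay": 0, "az": 0, "hand": 45}
    - {"x": 0.69, "y": -0.05, "z": 1.98, "ax": -0.07, "ay": 0, "az": 0, "hand": 45}

```text
clock: 7.15
eef_pos: [534.3, 207.5, 15.5]
tcp_rot: [-3.141, -0.0, 1.36]
contact_force: [0.1, 0.8, 0.4]
opening: 0.525
grasp_force: 0.0
```

>>> drive_tool:
  plan:
    - {"x": 0, "y": 0, "z": 0, "ax": 0, "ay": 0, "az": 0, "hand": 5}
    - {"x": 0, "y": 0, "z": 0, "ax": 0, "ay": 0, "az": 0, "hand": 5}
    - {"x": 0, "y": 0, "z": 0, "ax": 0, "ay": 0, "az": 0, "hand": 5}
    - {"x": 0, "y": 0, "z": 0, "ax": 0, "ay": 0, "az": 0, "hand": 5}
    - {"x": 0, "y": 0, "z": 0, "ax": 0, "ay": 0, "az": 0, "hand": 5}
  grip_force: 80

```text
clock: 7.65
eef_pos: [535.6, 208.8, 17.6]
tcp_rot: [3.139, -0.002, 1.361]
contact_force: [-0.4, -3.0, 7.1]
opening: 0.142
grasp_force: 78.8
```

>>> drive_tool:
  plan:
    - {"x": 0, "y": 0, "z": -0.15, "ax": 0, "ay": 0, "az": 0, "hand": 5}
    - {"x": 0, "y": 0, "z": -0.5, "ax": 0, "ay": 0, "az": 0, "hand": 5}
    - {"x": 0, "y": 0, "z": -1.0, "ax": 0, "ay": 0, "az": 0, "hand": 5}
    - {"x": 0, "y": 0, "z": -1.6, "ax": 0, "ay": 0, "az": 0, "hand": 5}
    - {"x": 0, "y": 0, "z": -2.4, "ax": 0, "ay": 0, "az": 0, "hand": 5}
    - {"x": 0, "y": 0, "z": -3.2, "ax": 0, "ay": 0, "az": 0, "hand": 5}
    - {"x": 0, "y": 0, "z": -3.9, "ax": 0, "ay": 0, "az": 0, "hand": 5}
    - {"x": 0, "y": 0, "z": -4.0, "ax": 0, "ay": 0, "az": 0, "hand": 5}

```text
clock: 8.45
eef_pos: [536.3, 209.4, 221.0]
tcp_rot: [3.135, -0.005, 1.361]
contact_force: [1.0, 0.0, -4.8]
opening: 0.146
grasp_force: 78.7
```

```bash
python3 - <<'E'
from h import *
go(s2w(SEAT,[4,0,75])[0],Rseat())
E
```

```text
clock 8.45 xyz [-7.875  1.631  0.897] a [-3.688  0.775 -4.002] F [ 1.   0.  -4.8] rows 8.1 3.8
```

>>> drive_tool:
  plan:
    - {"x": -0.3, "y": 0.06, "z": 0, "ax": -0.4, "ay": 0.08, "az": -0.4, "hand": 5}
    - {"x": -1.0, "y": 0.2, "z": 0, "ax": -1.0, "ay": 0.2, "az": -1.1, "hand": 5}
    - {"x": -1.9, "y": 0.4, "z": 0.1, "ax": -1.7, "ay": 0.35, "az": -1.8, "hand": 5}
    - {"x": -2.8, "y": 0.6, "z": 0.15, "ax": -2.4, "ay": 0.5, "az": -2.6, "hand": 5}
    - {"x": -3.7, "y": 0.8, "z": 0.2, "ax": -3.1, "ay": 0.65, "az": -3.4, "hand": 5}
    - {"x": -4.6, "y": 1.0, "z": 0.3, "ax": -3.69, "ay": 0.78, "az": -4.0, "hand": 5}
    - {"x": -5.5, "y": 1.2, "z": 0.45, "ax": -3.69, "ay": 0.78, "az": -4.0, "hand": 5}
    - {"x": -6.2, "y": 1.3, "z": 0.6, "ax": -3.69, "ay": 0.78, "az": -4.0, "hand": 5}

```text
clock: 9.25
eef_pos: [531.8, -99.8, 186.1]
tcp_rot: [2.749, 0.001, 1.787]
contact_force: [1.3, 0.2, -6.5]
opening: 0.148
grasp_force: 78.7
```

```bash
python3 - <<'E'
from h import *
go(s2w(SEAT,[4,0,65])[0],Rseat());ins()
E
```

```text
clock 9.25 xyz [-1.824 -0.404  0.282] a [-0.075 -0.001  0.014] F [ 1.3  0.2 -6.5] rows 1.9 0.1
tool in seat [24.2 91.2 78.9] F seat [-1.3 -0.1 -6.5] roterr [-0.008 -0.     0.001]
```

>>> drive_tool:
  plan:
    - {"x": -0.6, "y": -0.15, "z": 0.1, "ax": -0.07, "ay": 0, "az": 0.01, "hand": 5}
    - {"x": -1.2, "y": -0.3, "z": 0.2, "ax": -0.07, "ay": 0, "az": 0.01, "hand": 5}
    - {"x": -1.65, "y": -0.4, "z": 0.25, "ax": -0.07, "ay": 0, "az": 0.01, "hand": 5}
    - {"x": -1.82, "y": -0.4, "z": 0.28, "ax": -0.07, "ay": 0, "az": 0.01, "hand": 5}
    - {"x": -1.82, "y": -0.4, "z": 0.28, "ax": -0.07, "ay": 0, "az": 0.01, "hand": 5}
    - {"x": -1.82, "y": -0.4, "z": 0.28, "ax": -0.07, "ay": 0, "az": 0.01, "hand": 5}

```text
clock: 9.85
eef_pos: [539.7, -189.5, 166.3]
tcp_rot: [2.743, -0.001, 1.785]
contact_force: [0.1, -0.2, -4.9]
opening: 0.146
grasp_force: 78.7
```

```bash
python3 - <<'E'
from h import *
import pickle
go(s2w(SEAT,[4,0,65])[0],Rseat());ins()
R,t=seat(SEAT)
c=imaging.camera_info("wrist"); w=imaging.grab_frame("wrist")[:,:,::-1]
s=imaging.grab_frame("side")[:,:,::-1]; pickle.dump(c,open("w5.pkl","wb"))
cv2.imwrite("pics/w5.png",w);cv2.imwrite("pics/s5.png",s)
# predicted cover slot(y=+125) with underside 17.6 beyond TCP
_,p,Rc=cur(); 
for q in([0,125],[-80,145],[80,145]): print(q,proj(c,p+Rc.apply([q[1],q[0],13.6])).round(1))
print("pin",proj(c,s2w(SEAT,[4,125,0])),proj(c,s2w(SEAT,[4,125,13])))
a=cv2.resize(w[0:130,200:440],(720,390),interpolation=2); cv2.imwrite("pics/w5c.png",a)
E
```

```text
clock 9.85 xyz [-0.037 -0.04   0.002] a [-0.01  -0.006 -0.011] F [ 0.1 -0.2 -4.9] rows 0.1 0.0
tool in seat [ 6.   1.9 65.1] F seat [-1.8 -0.2 -4.5] roterr [-0.001 -0.001 -0.001]
[0, 125] [[319.6  11.6]]
[-80, 145] [[145.9 -38.5]]
[80, 145] [[493.4 -39.1]]
pin [[316.00843757  42.37757837]] [[315.67286117  37.30214089]]
```

View pics/w5c.png

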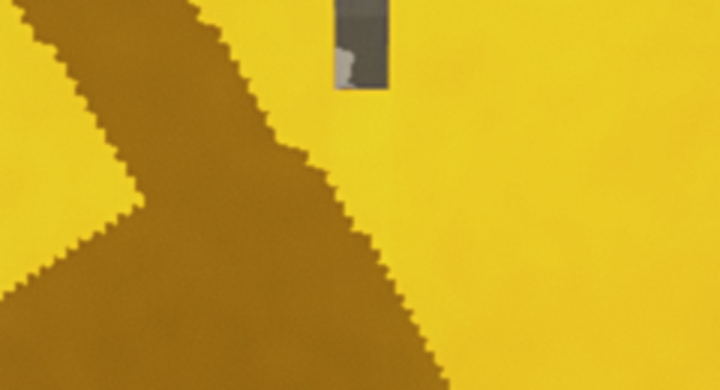

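>>> drive_tool:
  plan:
    - {"x": -0.02, "y": -0.05, "z": 0.2, "ax": 0, "ay": 0, "az": 0, "hand": 5}
    - {"x": -0.02, "y": -0.05, "z": 0.4, "ax": 0, "ay": 0, "az": 0, "hand": 5}
    - {"x": -0.02, "y": -0.05, "z": 0.52, "ax": 0, "ay": 0, "az": 0, "hand": 5}
    - {"x": -0.02, "y": -0.05, "z": 0.54, "ax": 0, "ay": 0, "az": 0, "hand": 5}
    - {"x": -0.02, "y": -0.05, "z": 0.54, "ax": 0, "ay": 0, "az": 0, "hand": 5}

```text
clock: 10.45
eef_pos: [548.6, -189.5, 140.6]
tcp_rot: [2.742, -0.0, 1.785]
contact_force: [-0.2, -1.2, -4.7]
opening: 0.145
grasp_force: 78.7
```

```bash
python3 - <<'E'
from h import *
ins()
E
```

```text
tool in seat [ 4.  -0.1 38. ] F seat [-2.2 -1.1 -4.2] roterr [-0.     0.    -0.001]
```

>>> drive_tool:
  plan:
    - {"x": 0.02, "y": 0, "z": 0.04, "ax": 0, "ay": 0, "az": 0, "hand": 5}
    - {"x": 0.02, "y": 0, "z": 0.08, "ax": 0, "ay": 0, "az": 0, "hand": 5}
    - {"x": 0.02, "y": 0, "z": 0.12, "ax": 0, "ay": 0, "az": 0, "hand": 5}
    - {"x": 0.02, "y": 0, "z": 0.16, "ax": 0, "ay": 0, "az": 0, "hand": 5}
    - {"x": 0.02, "y": 0, "z": 0.16, "ax": 0, "ay": 0, "az": 0, "hand": 5}

```text
clock: 10.95
eef_pos: [551.5, -188.1, 133.6]
tcp_rot: [2.741, 0.0, 1.784]
contact_force: [-0.3, 0.7, -4.8]
opening: 0.145
grasp_force: 78.8
```

```bash
python3 - <<'E'
from h import *
ins(); print(monitor.sense()['wrist_torque'])
E
```

```text
tool in seat [ 4.1  0.7 30.4] F seat [-2.   0.8 -4.4] roterr [ 0.     0.001 -0.001]
[-0.09428092  0.54537874 -0.02043018]
```

Underside about 13 mm above the rim, no contact; continue.

>>> drive_tool:
  plan:
    - {"x": 0, "y": 0, "z": 0.03, "ax": 0, "ay": 0, "az": 0, "hand": 5}
    - {"x": 0, "y": 0, "z": 0.06, "ax": 0, "ay": 0, "az": 0, "hand": 5}
    - {"x": 0, "y": 0, "z": 0.09, "ax": 0, "ay": 0, "az": 0, "hand": 5}
    - {"x": 0, "y": 0, "z": 0.09, "ax": 0, "ay": 0, "az": 0, "hand": 5}

```text
clock: 11.35
eef_pos: [553.2, -187.7, 129.4]
tcp_rot: [2.742, 0.0, 1.784]
contact_force: [-0.5, 0.4, -4.3]
opening: 0.144
grasp_force: 78.8
```

```bash
python3 - <<'E'
from h import *
ins(); print(monitor.sense()['wrist_torque'])
E
```

```text
tool in seat [ 4.1  0.8 25.8] F seat [-2.   0.5 -3.8] roterr [ 0.     0.001 -0.001]
[-0.20946744  0.6134248   0.04469736]
```

>>> drive_tool:
  plan:
    - {"x": 0, "y": 0, "z": 0.02, "ax": 0, "ay": 0, "az": 0, "hand": 5}
    - {"x": 0, "y": 0, "z": 0.04, "ax": 0, "ay": 0, "az": 0, "hand": 5}
    - {"x": 0, "y": 0, "z": 0.06, "ax": 0, "ay": 0, "az": 0, "hand": 5}
    - {"x": 0, "y": 0, "z": 0.06, "ax": 0, "ay": 0, "az": 0, "hand": 5}

```text
clock: 11.75
eef_pos: [554.3, -187.5, 126.7]
tcp_rot: [2.741, 0.0, 1.784]
contact_force: [-0.0, -0.5, -5.5]
opening: 0.145
grasp_force: 78.8
```

```bash
python3 - <<'E'
from h import *
ins(); print(monitor.sense()['wrist_torque'])
E
```

```text
tool in seat [ 4.1  0.7 22.9] F seat [-2.2 -0.5 -5. ] roterr [ 0.     0.001 -0.001]
[-0.15483099  0.70632142  0.0538911 ]
```

>>> drive_tool:
  plan:
    - {"x": 0, "y": 0, "z": 0.03, "ax": 0, "ay": 0, "az": 0, "hand": 5}
    - {"x": 0, "y": 0, "z": 0.06, "ax": 0, "ay": 0, "az": 0, "hand": 5}
    - {"x": 0, "y": 0, "z": 0.09, "ax": 0, "ay": 0, "az": 0, "hand": 5}
    - {"x": 0, "y": 0, "z": 0.11, "ax": 0, "ay": 0, "az": 0, "hand": 5}
    - {"x": 0, "y": 0, "z": 0.11, "ax": 0, "ay": 0, "az": 0, "hand": 5}

```text
clock: 12.25
eef_pos: [556.3, -187.1, 122.2]
tcp_rot: [2.741, 0.0, 1.785]
contact_force: [-7.0, -0.2, 5.0]
opening: 0.15
grasp_force: 80.4
```

```bash
python3 - <<'E'
from h import *
ins(); print(monitor.sense()['wrist_torque'])
E
```

```text
tool in seat [ 4.2  0.7 18. ] F seat [-4.4  1.3  7.3] roterr [ 0.     0.001 -0.001]
[-0.05799586  1.08111071  0.20382495]
```

>>> drive_tool:
  plan:
    - {"x": 0, "y": 0, "z": 0.02, "ax": 0, "ay": 0, "az": 0, "hand": 5}
    - {"x": 0, "y": 0, "z": 0.03, "ax": 0, "ay": 0, "az": 0, "hand": 5}
    - {"x": 0, "y": 0, "z": 0.03, "ax": 0, "ay": 0, "az": 0, "hand": 5}

```text
clock: 12.55
eef_pos: [556.4, -187.1, 122.2]
tcp_rot: [2.741, 0.001, 1.785]
contact_force: [-23.7, -2.3, 25.8]
opening: 0.146
grasp_force: 84.2
```

```bash
python3 - <<'E'
from h import *
ins(); print(monitor.sense()['wrist_torque'])
w=imaging.grab_frame("wrist")[0:130,200:440,::-1]; s=imaging.grab_frame("side")[200:350,270:470,::-1]
a=cv2.resize(w,(400,217)); b=cv2.resize(s,(800,600))[0:380]
cv2.imwrite("pics/f.png",np.vstack([np.hstack([a,a*0]),b]))
E
```

```text
tool in seat [ 4.2  0.6 17.9] F seat [-11.7   2.8  32.9] roterr [ 0.001  0.001 -0.   ]
[0.1266898  2.0395771  0.35109843]
```

View pics/f.png

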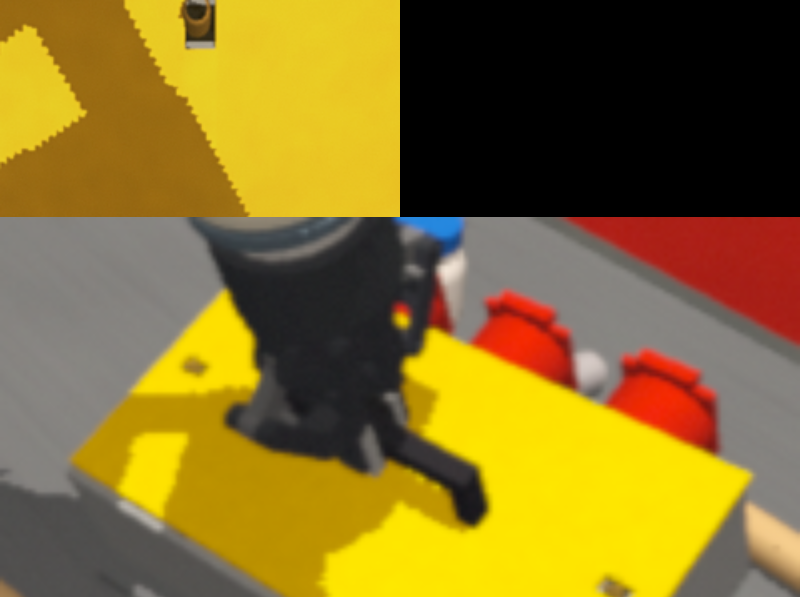

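>>> drive_tool:
  plan:
    - {"x": 0, "y": 0, "z": -0.03, "ax": 0, "ay": 0, "az": 0, "hand": 14}
    - {"x": 0, "y": 0, "z": -0.03, "ax": 0, "ay": 0, "az": 0, "hand": 45}
    - {"x": 0, "y": 0, "z": -0.03, "ax": 0, "ay": 0, "az": 0, "hand": 45}
    - {"x": 0, "y": 0, "z": -0.03, "ax": 0, "ay": 0, "az": 0, "hand": 45}
    - {"x": 0, "y": 0, "z": -0.03, "ax": 0, "ay": 0, "az": 0, "hand": 45}
    - {"x": 0, "y": 0, "z": -0.4, "ax": 0, "ay": 0, "az": 0, "hand": 45}
    - {"x": 0, "y": 0, "z": -1.2, "ax": 0, "ay": 0, "az": 0, "hand": 45}
    - {"x": 0, "y": 0, "z": -2.0, "ax": 0, "ay": 0, "az": 0, "hand": 45}

```text
clock: 13.45
eef_pos: [518.2, -195.0, 212.7]
tcp_rot: [2.743, -0.001, 1.785]
contact_force: [0.3, -0.3, 0.9]
opening: 0.525
grasp_force: 0.0
```

```bash
python3 - <<'E'
from h import *
ins()
s=imaging.grab_frame("side")[170:370,240:506,::-1]
cv2.imwrite("pics/g.png",cv2.resize(s,(798,600)))
E
```

```text
tool in seat [  3.6   1.1 116.5] F seat [ 0.5 -0.3  0.7] roterr [-0.001 -0.    -0.001]
```

View pics/g.png

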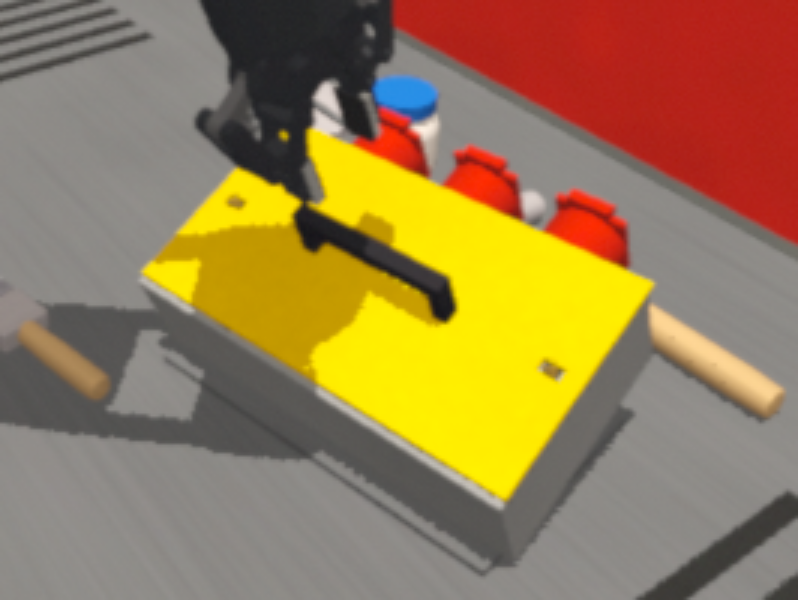

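The cover sits flat on the rim with a pin showing in each slot (crop pixels about (236,202) and (552,370)). The hand is clear of it.

```bash
python3 -c "
from rig import r
print(r.sign_off())"
```

```text
the job is handed in; nothing more can be done
None
```

I pushed the tripped breaker (+y end) fully off and then fully on, left the other two alone, seated the cover flat over both pins, and handed the job in at about 13.5 s; sign-off gave no verdict.

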